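# Hang the dose badge, then hold the X-ray switch at prepare

### The arm

A 7-joint arm with a two-finger parallel gripper is mounted at the origin on a cart in front of the work surface, level with it; the furniture and walls round the work are solid. World frame = base frame: x ahead of the robot, y to its left, z up, the work surface at z = 0. Lengths are in m, angles in degrees, forces in N, time in s.
With the tool pointing down it reaches from about 0.425 to 0.975 m from the base axis. Payload 16.7 kg.
Tool frame: the origin (TCP) lies midway between the tips of the shut fingers; the grasp point (between the pads) lies 19 mm behind it; z points along the fingers, y is the line along which they close (so a half turn about z gives the same grasp; the last joint's range is limited). The gripper opens to 85 mm and grips with 20 to 120 N. Pads are 22 mm wide; open, the fingers measure 114 mm over their backs; the gripper's body (76 mm by 85 mm) begins 54 mm behind the grasp point. The pads swing forward as they close: fully open they stand 13 mm farther back than shut.
Start: joints at [57.955, 24.414, 4.234, 92.017, -1.954, 63.644, -3.845], TCP at [0.269, -0.619, 0.231] pointing down, gripper open.
Joint ranges: [-163.25, 163.25], [-28.42, 122.38], [-70.27, 78.77], [12.13, 141.07], [-58.53, 238.53], [9.26, 117.41], [-156.51, 156.51]. Speed limits (degrees/s): [108.29, 108.29, 136.94, 136.94, 172.46, 172.46, 172.46].

### API

Orientations are given as a 3x3 rotation matrix whose columns are the frame's x, y, z axes.
In Python, from plant import manip, viewer, job_done gives the robot as it stands (manip), with the cameras (viewer) and the job as plain functions.
- The arm moves only by the tool send_path, called after "Emit:" as name([rows], argument=value, ...), one row to a line, values as JSON. Schema: {"type":"object","properties":{"moves":{"type":"array","items":{"type":"object","properties":{"rot":{"type":"array","items":{"type":"number"},"minItems":3,"maxItems":3},"trans":{"type":"array","items":{"type":"number"},"minItems":3,"maxItems":3},"finger_gap":{"type":"number"}},"additionalProperties":false,"required":["finger_gap"]},"minItems":1,"maxItems":8},"only":{"type":"string"},"quiet":{"type":"boolean"},"lines":{"type":"string"}},"required":["moves"],"additionalProperties":false}. moves is a list of rows, 1 to 8 of them, each an object with the fields rot (a list: a rotation vector rx, ry, rz in fractions of the full range, 1 being 360 degrees), trans (a list: dx, dy, dz in normalised numbers (1 is 0.6 m)), finger_gap (the opening from 0.0 (shut) to 1.0 (fully open)); a field left out counts as zero (the opening has to be given); each row shifts and turns the commanded pose from where the row before left it, along the tool's axes as they then stand; what a row does not reach is not made up. A row lasts 1/8 s, in which the tool goes at most 0.0625 m and 10.7 degrees, less where a joint would pass 70% of its speed; a pose out of reach is approached as far as the arm can. The fingers move at their own pace and stop on an object; the grip force is fixed at half the most. Time passes only in rows, so rows that do not move let the fingers close. The tool returns the time, the measured TCP pose, the force, the opening and the grip force at its end. only (a regular expression) keeps the lines of the reply that match it, lines (a string "A,B") keeps lines A to B, and quiet returns only ok. Shift and turn numbers lie between -1 and 1, and a call with a number outside is refused. Input that does not fit is refused with a message, and nothing moves.
- manip.sense(): the state, without advancing time (a new reading comes with each control period).
- viewer.grab_frame(name): name is "scene" or "top" or "wrist"; returns a dict with "pixels" (384x512x3 uint8, blue, green, red), "camera_matrix" (3x3 intrinsics, pixels), "R" (3x3) and "t" (3): a world point X has camera coordinates R X + t. Camera axes: x right, y down, z forward; pixel columns grow to the right and rows downward; lengths in m; the calibration is good to about 2 mm. A picture is of the moment at which its call begins. There is no depth.
- job_done(): hands the job in; it is judged then, once.
The state is a dict: "time_s": time; "q": joint angles; "joint_velocities": joint speeds; "tau": joint torques, N m; "tcp_pos": TCP position; "ee_rot": TCP orientation; "wrist_force": force on the tool from outside, world axes, zero at the start; "ft_torque": the same for the moment, N m; "width": opening from 0.0 (shut) to 1.0 (fully open); "finger_force": force on a finger pad.
Only numpy, scipy, OpenCV 4.12 (cv2) and the standard library are available. Lean on these libraries where they do the work, as an engineer would, in place of code of your own. Each camera call takes 0.05 s, during which the arm holds its last target. There are 200 camera calls.

### The job

Take the dose badge out of its parking block, hang it by its round eye on the peg of the badge stand and let it go. Then press the plunger of the X-ray exposure switch half way down, until the top of its cap is level with the little index post beside it (the prepare position), and keep it held there with the fingers: the job finishes while you are still holding it. Do not press the plunger before the badge hangs, never push it to the bottom (that would fire the exposure), and leave the other things on the desk where they are.

Things in the scene. Friction and masses are not known exactly. Their poses are not given: they have to be found in the camera images.
- badge: White dose badge standing in the block, 118 mm high, about 60 g. Origin: centre of its underside; z up, y along its width, x through its thickness. Lower part 44 mm wide, 10 thick, z 0 to 50; above, to z 118, a straight neck 28 mm wide, 8 thick, with a round 19 mm eye through it along x at z 64, solid above z 79. Grip the neck across its 28 mm (along y), pads mostly above the eye.
- badge_eye (a point): Centre of the badge's round eye (19 mm), 64 mm above the badge's underside; axes as the badge's.
- block: Grey parking block, fixed, 45 (x) x 82 (y) x 34 mm; origin: centre of its underside. The pocket, open at the top, is 13 x 50 mm and 28 mm deep, floor at z 6 mm; the badge stands in it (origin 6 mm above the block's, same yaw within 0.02 rad) and pulls out straight up.
- stand: Steel badge stand, fixed. Origin: centre of the underside of its round 90 mm foot. Upright 12 mm pole on the origin, 157 mm high, with a 16 mm black collar at the top. One 6 mm round peg leaves the pole at z 150 toward the stand's -x, rising 12 degrees. The badge goes on along the stand's +x, plate square to the peg, then down until the eye's upper edge rests on the peg.
- peg_mid (a point): A point on the peg's axis, 25 mm out from the pole's axis, at z 155.4 mm; axes as the stand's (peg points to -x).
- peg_tip (a point): Centre of the peg's round free end, 45 mm out from the pole's axis, at z 159.6 mm; axes as the stand's.
- switch: X-ray exposure switch, fixed: grey housing 100 (x) x 110 (y) mm, top at z 45 mm; origin: centre of its underside. On it the plunger, 12 mm to -x of the centre, with a flat black round cap of 44 mm; 36 mm to +x of the plunger's axis a thin 8 mm steel index post, top at z 71 mm; a small pilot lamp in a corner.
- cap_top (a point): Centre of the flat top of the plunger's cap; at z 81 mm when up, level with the index post (z 71 mm) at half travel.
- plunger (a joint): Travel of the plunger, m: 0 is up, 0.020 is the bottom, 0.010 is half way; it moves straight down. A spring pushes it up with 3 N at the top, 6 N half way and 9 N at the bottom.
- pencil: Bystander: loose pencil, 7 x 156 mm, lying between the fixed things on the left of the middle, at most 7 mm high.
- spatula: Bystander: loose steel lab spatula, 11 x 156 mm, 5 mm high, lying between the fixed things on the right of the middle.

How it is judged (in metres and radians):
On the way, in this order (a step that is already met when the one before it is completed fails the run):
1. the badge hangs by its eye on the peg, let go and still, while the plunger is up (x of badge_eye in the frame of peg_mid between -0.026 and 0.024 m and y of badge_eye in the frame of peg_mid between -0.01 and 0.01 m and z of badge_eye in the frame of peg_mid between -0.016 and 0.004 m and contact force between badge and stand above 0.15 N and contact force between the fingers and badge below 0.1 N and angle between badge's own z axis and vertical below 0.35 rad and linear speed of badge below 0.06 m/s and value of joint plunger below 0.002 m), for 0.3 s.
2. the fingers hold the plunger about half way down (value of joint plunger between 0.006 and 0.014 m and contact force between the fingers and switch above 1.5 N), for 0.8 s.
At the end, for the whole second after the job is handed in: The fingers are still pressing the plunger, steady at half travel (10 mm, within 4 mm either way), while the badge hangs free by its eye on the peg of the stand (all of step 2 and x of badge_eye in the frame of peg_mid between -0.026 and 0.024 m and y of badge_eye in the frame of peg_mid between -0.01 and 0.01 m and z of badge_eye in the frame of peg_mid between -0.016 and 0.004 m and contact force between badge and stand above 0.15 N and contact force between the fingers and badge below 0.1 N and angle between badge's own z axis and vertical below 0.35 rad and linear speed of badge below 0.06 m/s and velocity of joint plunger between -0.01 and 0.01 m/s); the arm keeps its last pose, push and grip.
It fails at once if the plunger is pressed while the badge is not on the peg (value of joint plunger above 0.003 m and not (x of badge_eye in the frame of peg_mid between -0.026 and 0.024 m and y of badge_eye in the frame of peg_mid between -0.01 and 0.01 m and z of badge_eye in the frame of peg_mid between -0.016 and 0.004 m)).
It fails at once if the plunger is pushed to the bottom (more than 17 of 20 mm) (value of joint plunger above 0.017 m).
It fails at once if the pencil or spatula is shifted by more than 30 mm (distance of any of pencil, spatula from where it was at the start of the episode above 0.03 m).
It also fails if it takes over 58 s, if anything falls off the work surface, if the arm or the gripper's body presses on something with over 40 N, if the wrist force passes 120 N, or if a joint passes its speed limit or range.

## Working session

There is one attempt and no reset: what is moved stays moved. The work goes in short steps, Python scripts to look and compute and a tool call to move; the robot and the scene stay as the last step left them, time stands still between calls to the robot, and variables do not carry over. Pictures are saved under pics/ and viewed, at most 10 in all, crops included, and the job is handed in when it is done.

```bash
ls; mkdir -p pics; python3 - <<'E'
from plant import manip, viewer, job_done
import cv2,numpy as np
s=manip.sense(); print(s['time_s'],s['tcp_pos'],s['ee_rot'],s['width'])
a=viewer.grab_frame("scene");b=viewer.grab_frame("top")
for n,f in (("scene",a),("top",b)):
    cv2.imwrite(f"pics/{n}0.png",f["pixels"]); print(n,np.round(f["camera_matrix"],1).tolist(),np.round(f["R"],3).tolist(),np.round(f["t"],3).tolist())
E
```

```text
pics
plant.py
0.0 [ 0.2687644  -0.61872335  0.23060227] [[ 9.17196535e-01  3.98434647e-01 -5.90280914e-04]
 [ 3.98435076e-01 -9.17195806e-01  1.15933529e-03]
 [-7.94838317e-05 -1.29852693e-03 -9.99999154e-01]] 0.9993703103705677
scene [[369.8, 0.0, 247.7], [0.0, 369.8, 192.5], [0.0, 0.0, 1.0]] [[-0.841, -0.541, -0.02], [-0.342, 0.559, -0.755], [0.42, -0.628, -0.655]] [0.395, 0.265, 0.755]
top [[493.1, 0.0, 257.5], [0.0, 493.1, 188.3], [0.0, 0.0, 1.0]] [[0.003, -1.0, -0.011], [-0.985, -0.001, -0.174], [0.174, 0.011, -0.985]] [0.017, 0.491, 1.197]
```

View pics/scene0.png

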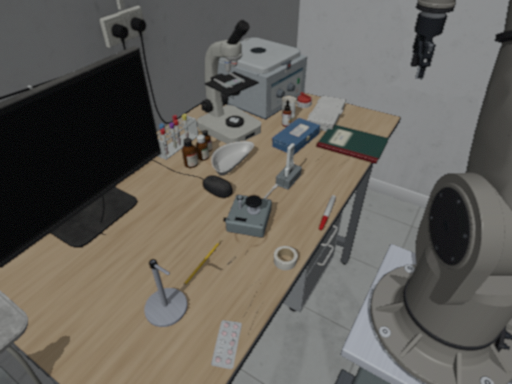

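View pics/top0.png

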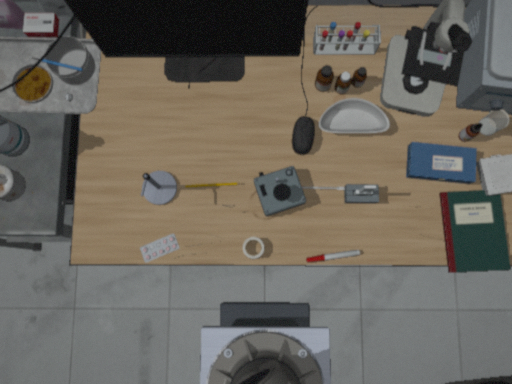

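Scene view: badge and block at about (289,170), switch at (250,212), stand at (165,305) with its collar at (153,264). Top view: block (362,193), switch (280,190), stand foot (160,188). Next I'll view enlarged crops of these.

```bash
python3 - <<'E'
import cv2,numpy as np
s=cv2.imread("pics/scene0.png");t=cv2.imread("pics/top0.png")
def c(im,x,y,w,h,k=5): return cv2.resize(im[y:y+h,x:x+w],(w*k,h*k),interpolation=cv2.INTER_CUBIC)
# each 80x58 -> 400x290
cv2.imwrite("pics/c1.png",np.vstack([np.hstack([c(t,120,158,80,58),c(t,240,160,80,58)]),np.hstack([c(t,325,165,80,58),c(s,265,135,80,58)])]))
cv2.imwrite("pics/c2.png",np.hstack([c(s,135,250,66,80,6),c(s,218,182,66,80,6)]))
E
```

```text
(no output)
```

View pics/c1.png

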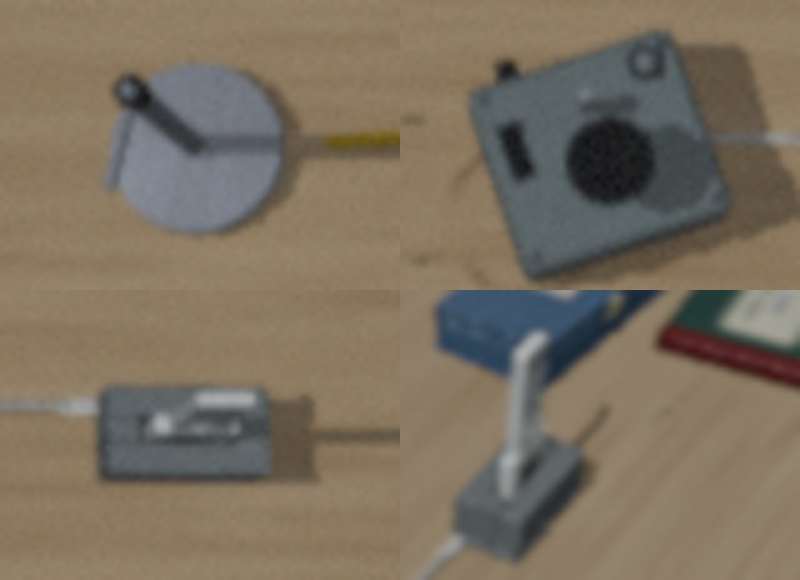

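View pics/c2.png

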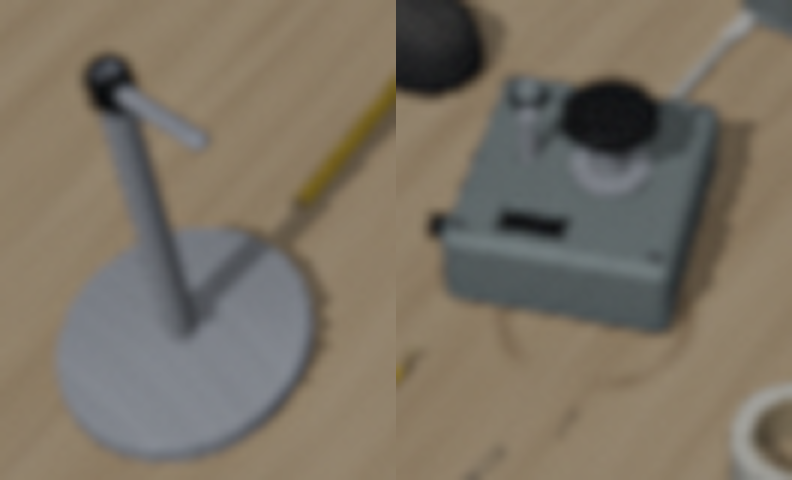

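In the crops (image pixels are crop/k plus the offset), the peg runs from the collar towards the robot and slightly left. The badge's width lies along world y. The index post is the light spot up and to the left of the cap. Next I'll fit all the poses with both views.

```bash
cat > h.py <<'E'
import numpy as np,cv2
from scipy.optimize import least_squares
K={"s":np.array([[369.8,0,247.7],[0,369.8,192.5],[0,0,1]]),"t":None}
from plant import manip, viewer, job_done
def cams():
    d={}
    for n in("scene","top"):
        f=viewer.grab_frame(n); d[n[0]]=(np.array(f["camera_matrix"]),np.array(f["R"]),np.array(f["t"]))
    return d
def proj(c,X):
    p=c[0]@(c[1]@np.asarray(X)+c[2]); return p[:2]/p[2]
def w(pose,l):
    x,y,a=pose; return [x+l[0]*np.cos(a)-l[1]*np.sin(a), y+l[0]*np.sin(a)+l[1]*np.cos(a), l[2]]
def fit(c,obs,x0):
    f=lambda p:np.concatenate([proj(c[k],w(p,l))-np.array(uv) for k,l,uv in obs])
    r=least_squares(f,x0,loss='soft_l1'); return r.x,r.fun.reshape(-1,2)
E
cat > fit.py <<'E'
from h import *
c=cams()
import pickle; pickle.dump(c,open('cams.pkl','wb'))
g=lambda x,y,k,x0,y0:((x+.5)/k-.5+x0,(y+.5)/k-.5+y0)
t1=lambda x,y:g(x,y,5,120,158); t2=lambda x,y:g(x-400,y,5,240,160); t3=lambda x,y:g(x,y-290,5,325,165); s4=lambda x,y:g(x-400,y-290,5,265,135)
sl=lambda x,y:g(x,y,6,135,250); sr=lambda x,y:g(x-396,y,6,218,182)
P={}
tip=(-.045,0,.1596); 
P['stand']=fit(c,[('t',(0,0,.157),t1(128,91)),('t',tip,t1(110,186)),('s',(0,0,.155),sl(108,84)),('s',tip,sl(203,143)),('t',(0,0,.004),t1(198,149)),('s',(0,0,.004),sl(187,343))],[.55,.2,0])
P['switch']=fit(c,[('t',(.05,.055,.045),t2(472,92)),('t',(.05,-.055,.045),t2(667,35)),('t',(-.05,-.055,.045),t2(729,205)),('t',(-.05,.055,.045),t2(530,276)),
 ('t',(-.012,0,.081),t2(611,160)),('t',(.024,0,.071),t2(585,95)),('s',(-.012,0,.081),sr(610,117))],[.6,0,.2])
# block: top-face corners and badge top
P['block']=fit(c,[('t',(.0225,.041,.034),t3(98,387)),('t',(.0225,-.041,.034),t3(270,387)),('t',(-.0225,-.041,.034),t3(269,475)),('t',(-.0225,.041,.034),t3(98,475)),('t',(0,0,.124),t3(227,399)),('s',(0,0,.124),s4(532,347))],[.6,-.2,0])
for k,(p,r) in P.items(): print(k,p.round(4),np.degrees(p[2]).round(1),'\n',r.round(1).tolist())
for k,v in c.items(): print(k,'cam',(-v[1].T@v[2]).round(3))
E
python3 fit.py
```

```text
stand [ 0.4999  0.2751 -0.1157] -6.6 
 [[-0.4, -0.1], [-0.2, -0.1], [0.2, -1.1], [0.1, -0.2], [-0.5, -0.0], [0.3, 0.3]]
switch [ 0.4876 -0.0372  0.3281] 18.8 
 [[-1.8, -0.1], [0.4, -2.4], [1.3, 0.6], [-0.6, 0.5], [-0.4, -0.0], [-0.1, -0.0], [0.5, -1.5]]
block [ 0.4813 -0.245  -0.0053] -0.3 
 [[0.9, -0.1], [-1.0, 0.1], [-0.2, 0.1], [1.3, -0.1], [-0.8, 0.1], [-0.0, -0.4]]
s cam [0.106 0.54  0.703]
t cam [0.276 0.004 1.264]
```

Residuals are about 1–2 px and the reach and sizes are plausible. I'll rotate the tool, then move above the block.

The manual's scale: shifts go in shares of 0.6 m and turns go in shares of 360 degrees. Converting my numbers, -0.05 m / 0.6 = -0.0833, 0.03 m / 0.6 = 0.05, 8.2 degrees / 360 = 0.0228.

Emit:
send_path([
  {"rot": [0,0,0.0217],"finger_gap": 1},
  {"rot": [0,0,0.0217],"finger_gap": 1},
  {"rot": [0,0,0.0228],"finger_gap": 1},
  {"trans": [0.05,-0.0833,0],"finger_gap": 1},
  {"trans": [0.05,-0.0833,0],"finger_gap": 1},
  {"trans": [0.05,-0.0833,0],"finger_gap": 1},
  {"trans": [0.05,-0.0833,0],"finger_gap": 1},
  {"trans": [0.05,-0.0833,0],"finger_gap": 1},
])

```text
time_s: 1.2
tcp_pos: [0.421, -0.3682, 0.2314]
ee_rot: [[1.0, -0.006, 0.0], [-0.006, -1.0, -0.0], [0.0, 0.0, -1.0]]
wrist_force: [0.7, -0.1, -0.3]
width: 0.999
finger_force: 0.0
```

Emit:
send_path([
  {"trans": [0.05,-0.0833,0],"finger_gap": 1},
  {"trans": [0.05,-0.0833,0],"finger_gap": 1},
  {"trans": [0.0033,-0.04,0.0167],"finger_gap": 1},
  {"finger_gap": 1},
  {"finger_gap": 1},
])

```text
time_s: 1.82
tcp_pos: [0.4828, -0.2471, 0.2215]
ee_rot: [[1.0, -0.006, 0.0], [-0.006, -1.0, -0.0], [0.0, 0.0, -1.0]]
wrist_force: [0.1, 0.7, -0.4]
width: 0.997
finger_force: 0.0
```

```bash
cat > st.py <<'E'
from h import *
s=manip.sense();print(s['time_s'],s['tcp_pos'].round(4) if hasattr(s['tcp_pos'],'round') else s['tcp_pos'],np.round(s['ee_rot'],3).tolist(),np.round(s['wrist_force'],1),round(s['width'],3),s['finger_force'])
E
python3 st.py; python3 - <<'E'
from h import *
f=viewer.grab_frame("wrist");cv2.imwrite("pics/w1.png",f["pixels"])
import pickle
pickle.dump(tuple(np.array(f[k]) for k in("camera_matrix","R","t")),open("w1.pkl","wb"))
E
```

```text
1.825 [ 0.4828 -0.2471  0.2215] [[1.0, -0.006, 0.0], [-0.006, -1.0, -0.0], [0.0, 0.0, -1.0]] [ 0.1  0.7 -0.4] 0.997 0.0
```

View pics/w1.png

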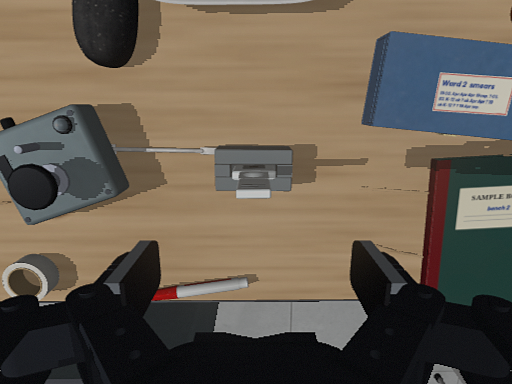

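The wrist view shows the badge's top edge centred at about (253.5,193.5), the block top's corners at (215,150)–(293,150), and the cap centre at about (33,186). I'll use these to refine x and y.

```bash
cat > wr.py <<'E'
from h import *
import pickle
c=pickle.load(open("w1.pkl","rb"))
def ray(u,v,z):
    C=-c[1].T@c[2]; d=c[1].T@np.linalg.inv(c[0])@[u,v,1]; return (C+d*(z-C[2])/d[2]).round(4)
print("badge top",ray(253.5,193.5,.124),ray(236,193.5,.124),ray(271,193.5,.124))
print("block back corners",ray(215.5,150,.034),ray(292.5,150,.034))
print("cap",ray(33.5,186,.081),"post top",ray(18,147,.071))
print("pred cap",w((.4876,-.0372,.3281),(-.012,0,.081)),"post",w((.4876,-.0372,.3281),(.024,0,.071)))
E
python3 wr.py
```

```text
badge top [ 0.4827 -0.2463  0.124 ] [ 0.4828 -0.2326  0.124 ] [ 0.4827 -0.2599  0.124 ]
block back corners [ 0.5045 -0.2068  0.034 ] [ 0.504  -0.2864  0.034 ]
cap [ 0.4789 -0.0452  0.081 ] post top [ 0.5133 -0.0308  0.071 ]
pred cap [np.float64(0.47624012419232814), np.float64(-0.04106693956951389), 0.081] post [np.float64(0.5103197516153436), np.float64(-0.029466120860972205), 0.071]
```

The badge is directly below the TCP and 27 mm wide, as expected. Descend and grip.

Scaled: 0.04 m / 0.6 = 0.0667, 0.035 m / 0.6 = 0.0583.

Emit:
send_path([
  {"trans": [0,0.0017,0.0667],"finger_gap": 1},
  {"trans": [0,0,0.0667],"finger_gap": 1},
  {"trans": [0,0,0.0583],"finger_gap": 1},
  {"trans": [0,0,0.0342],"finger_gap": 1},
  {"finger_gap": 0.2},
  {"finger_gap": 0.1},
  {"finger_gap": 0},
  {"finger_gap": 0},
])

```text
time_s: 2.88
tcp_pos: [0.4836, -0.2477, 0.0868]
ee_rot: [[1.0, -0.006, 0.002], [-0.006, -1.0, -0.001], [0.002, 0.001, -1.0]]
wrist_force: [-0.4, -0.8, 7.2]
width: 0.32
finger_force: 58.8
```

Emit:
send_path([
  {"finger_gap": 0},
  {"finger_gap": 0},
  {"finger_gap": 0},
])

```text
time_s: 3.25
tcp_pos: [0.4837, -0.2477, 0.0868]
ee_rot: [[1.0, -0.006, 0.002], [-0.006, -1.0, -0.001], [0.002, 0.001, -1.0]]
wrist_force: [-0.4, -0.6, 8.4]
width: 0.315
finger_force: 58.8
```

Scaled: -0.04 m / 0.6 = -0.0667, -0.03 m / 0.6 = -0.05.

Emit:
send_path([
  {"trans": [0,0,-0.025],"finger_gap": 0},
  {"trans": [0,0,-0.0333],"finger_gap": 0},
  {"trans": [0,0,-0.05],"finger_gap": 0},
  {"trans": [0,0,-0.05],"finger_gap": 0},
  {"trans": [0,0,-0.05],"finger_gap": 0},
  {"trans": [0,-0.05,0],"finger_gap": 0},
  {"trans": [0,-0.0667,0],"finger_gap": 0},
  {"trans": [0,-0.0667,0],"finger_gap": 0},
])

```text
time_s: 4.25
tcp_pos: [0.4834, -0.1362, 0.2119]
ee_rot: [[1.0, -0.006, 0.001], [-0.006, -1.0, -0.0], [0.001, 0.0, -1.0]]
wrist_force: [0.6, 0.3, -0.7]
width: 0.316
finger_force: 59.3
```

Emit:
send_path([
  {"trans": [-0.01,-0.075,0],"finger_gap": 0},
  {"trans": [-0.0133,-0.075,0],"finger_gap": 0},
  {"trans": [-0.0167,-0.075,0],"finger_gap": 0},
  {"trans": [-0.0167,-0.075,0],"finger_gap": 0},
  {"trans": [-0.0167,-0.075,0],"finger_gap": 0},
  {"trans": [-0.0167,-0.075,0],"finger_gap": 0},
  {"trans": [-0.0167,-0.075,0],"finger_gap": 0},
  {"trans": [0,-0.075,0],"finger_gap": 0},
])

```text
time_s: 5.25
tcp_pos: [0.421, 0.2243, 0.2121]
ee_rot: [[1.0, -0.005, 0.001], [-0.005, -1.0, -0.0], [0.001, 0.0, -1.0]]
wrist_force: [1.4, -1.3, -0.0]
width: 0.316
finger_force: 59.3
```

Emit:
send_path([
  {"trans": [0,-0.0667,0],"finger_gap": 0},
  {"trans": [0,-0.0333,0],"finger_gap": 0},
  {"rot": [0,0,0.0089],"finger_gap": 0},
  {"rot": [0,0,0.0086],"finger_gap": 0},
  {"finger_gap": 0},
])

```text
time_s: 5.88
tcp_pos: [0.4219, 0.283, 0.2116]
ee_rot: [[0.993, -0.115, 0.001], [-0.115, -0.993, -0.0], [0.001, -0.0, -1.0]]
wrist_force: [0.5, -0.4, -1.4]
width: 0.321
finger_force: 59.2
```

```bash
python3 - <<'E'
from h import *
import pickle
o=[]
f={n:viewer.grab_frame(n) for n in("scene","top","wrist")}
pickle.dump({n[0]:tuple(np.array(f[n][k]) for k in("camera_matrix","R","t")) for n in f},open("c2.pkl","wb"))
for n in f: cv2.imwrite(f"pics/{n}2.png",f[n]["pixels"])
a=cv2.resize(f["scene"]["pixels"][230:330,110:210],(400,400),interpolation=2)
b=cv2.resize(f["wrist"]["pixels"][50:350,106:406],(400,400),interpolation=2)
cv2.imwrite("pics/v2.png",np.hstack([a,b]))
E
```

```text
(no output)
```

View pics/v2.png

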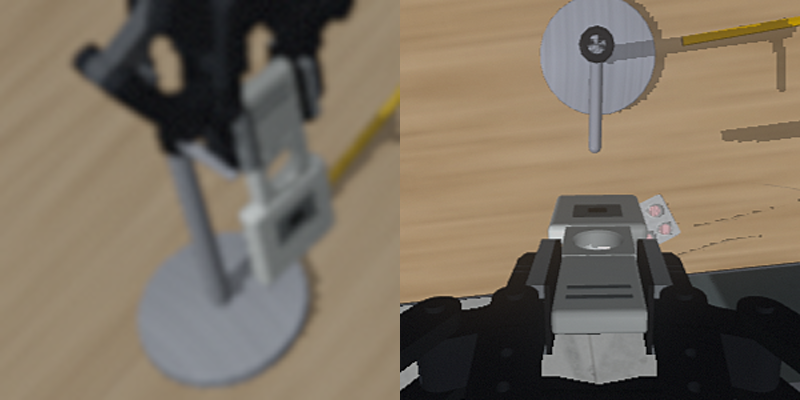

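The wrist crop shows the peg tip at (594,151), collar (597,43) and the eye centred at (597,239), with the badge square to the peg. I'll compute where they sit in stand coordinates.

```bash
python3 - <<'E'
from h import *
import pickle
c=pickle.load(open("c2.pkl","rb"))["w"]
C=-c[1].T@c[2]
def d(u,v): return c[1].T@np.linalg.inv(c[0])@[(u-400+.5)*.75-.5+106,(v+.5)*.75-.5+50,1]
def rz(u,v,z): k=d(u,v); return C+k*(z-C[2])/k[2]
tip=rz(594.5,148.5,.1596);top=rz(597,43,.157);print("tip",tip.round(4),"top",top.round(4),"yaw",np.arctan2((top-tip)[1],(top-tip)[0]))
s=manip.sense();T=np.array(s["tcp_pos"]);R=np.array(s["ee_rot"]);n=R[:,0]
k=d(597,239); e=C+k*((n@(T+.004*n-C))/(n@k))
print("eye tool",(R.T@(e-T)).round(4),"tip tool",(R.T@(tip-T)).round(4),"top tool",(R.T@(top-T)).round(4))
E
```

```text
tip [0.4553 0.2809 0.1596] top [0.501  0.2745 0.157 ] yaw -0.13910205874892853
eye tool [ 0.004  -0.0005  0.0138] tip tool [ 0.0333 -0.0018  0.0517] top tool [ 0.0794 -0.0006  0.0543]
```

Scaled: 0.02 m / 0.6 = 0.0333, 0.0176 m / 0.6 = 0.0293.

Emit:
send_path([
  {"trans": [0,-0.0017,0.0333],"finger_gap": 0},
  {"trans": [0,0,0.0293],"finger_gap": 0},
  {"trans": [0.0167,0,0],"finger_gap": 0},
  {"trans": [0.0167,0,0],"finger_gap": 0},
  {"trans": [0.0167,0,0],"finger_gap": 0},
  {"trans": [0.0167,0,0],"finger_gap": 0},
  {"trans": [0.0167,0,0],"finger_gap": 0},
  {"finger_gap": 0},
])

```text
time_s: 7.02
tcp_pos: [0.4725, 0.2781, 0.1732]
ee_rot: [[0.993, -0.116, 0.0], [-0.116, -0.993, 0.0], [0.0, -0.0, -1.0]]
wrist_force: [0.1, -0.1, -1.8]
width: 0.316
finger_force: 59.2
```

Emit:
send_path([
  {"trans": [0,0,0.005],"finger_gap": 0},
  {"trans": [0,0,0.0033],"finger_gap": 0},
  {"finger_gap": 0},
  {"finger_gap": 0},
])

```text
time_s: 7.52
tcp_pos: [0.4717, 0.2783, 0.1683]
ee_rot: [[0.993, -0.115, 0.0], [-0.115, -0.993, 0.0], [0.0, -0.0, -1.0]]
wrist_force: [0.9, -0.6, -1.2]
width: 0.314
finger_force: 59.3
```

Scaled: 0.0015 m / 0.6 = 0.0025.

Emit:
send_path([
  {"trans": [0,0,0.0025],"finger_gap": 0},
  {"finger_gap": 0},
  {"finger_gap": 0},
])

```text
time_s: 7.9
tcp_pos: [0.4718, 0.2784, 0.1669]
ee_rot: [[0.993, -0.115, 0.0], [-0.115, -0.993, 0.0], [0.0, -0.0, -1.0]]
wrist_force: [-1.0, -0.0, 4.1]
width: 0.316
finger_force: 59.9
```

Emit:
send_path([
  {"trans": [0,0,0.0025],"finger_gap": 0},
  {"finger_gap": 0},
  {"finger_gap": 0},
])

```text
time_s: 8.28
tcp_pos: [0.472, 0.2785, 0.1663]
ee_rot: [[0.993, -0.115, 0.001], [-0.115, -0.993, 0.0], [0.001, -0.0, -1.0]]
wrist_force: [-5.1, -1.9, 17.7]
width: 0.318
finger_force: 61.6
```

```bash
python3 - <<'E'
from h import *
f={n:viewer.grab_frame(n) for n in("scene","wrist")}
a=cv2.resize(f["scene"]["pixels"][230:330,110:210],(400,400),interpolation=2)
b=cv2.resize(f["wrist"]["pixels"][50:350,106:406],(400,400),interpolation=2)
cv2.imwrite("pics/v3.png",np.hstack([a,b]))
E
```

```text
(no output)
```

View pics/v3.png

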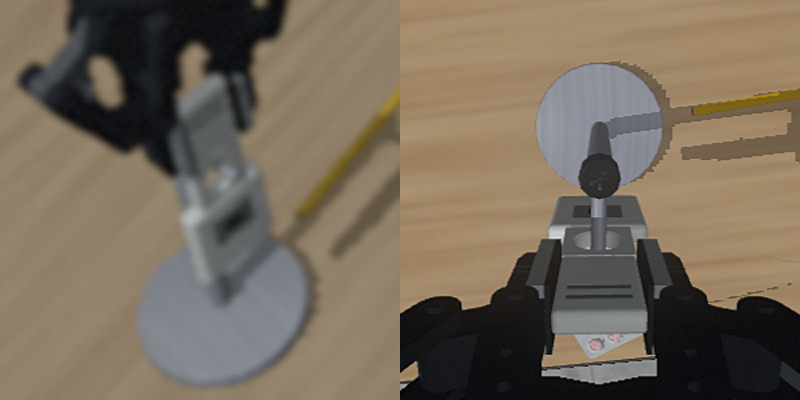

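Both views show the peg, at (600,240) in the wrist crop, passing through the eye, and contact is felt at the eye's top. I'll ease off and open.

Scaled: -0.0015 m / 0.6 = -0.0025.

Emit:
send_path([
  {"trans": [0,0,-0.0025],"finger_gap": 0},
  {"finger_gap": 0},
  {"finger_gap": 0.4},
  {"finger_gap": 0.5},
  {"finger_gap": 0.6},
  {"finger_gap": 0.7},
  {"finger_gap": 0.7},
  {"finger_gap": 0.7},
])

```text
time_s: 9.38
tcp_pos: [0.4718, 0.2783, 0.1668]
ee_rot: [[0.993, -0.115, 0.0], [-0.115, -0.993, 0.0], [0.0, -0.0, -1.0]]
wrist_force: [0.8, 0.0, 0.6]
width: 0.703
finger_force: 0.0
```

```bash
python3 - <<'E'
from h import *
f={n:viewer.grab_frame(n) for n in("scene","wrist")}
a=cv2.resize(f["scene"]["pixels"][230:330,110:210],(400,400),interpolation=2)
b=cv2.resize(f["wrist"]["pixels"][50:350,106:406],(400,400),interpolation=2)
cv2.imwrite("pics/v4.png",np.hstack([a,b]))
E
```

```text
(no output)
```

View pics/v4.png

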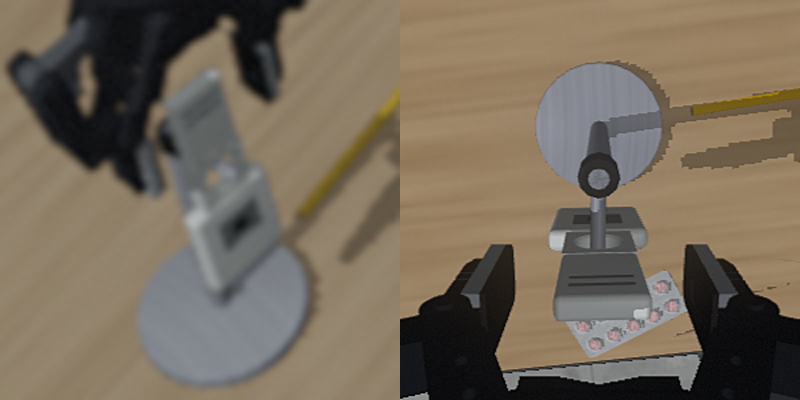

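The badge hangs free on the peg with the fingers open either side of it. I'll retreat upward, then go to the switch and shut the fingers.

Scaled: 0.04 m / 0.6 = 0.0667, 0.006 m / 0.6 = 0.01.

Emit:
send_path([
  {"trans": [0,0,-0.0167],"finger_gap": 0.7},
  {"trans": [0,0,-0.0333],"finger_gap": 0.7},
  {"trans": [0,0,-0.0583],"finger_gap": 0.7},
  {"trans": [0,0,-0.0583],"finger_gap": 0.7},
  {"finger_gap": 0.7},
  {"trans": [0.0083,0.0667,0],"finger_gap": 0.4},
  {"trans": [0.01,0.0667,0],"finger_gap": 0},
  {"trans": [0.01,0.0667,0],"finger_gap": 0},
])

```text
time_s: 10.48
tcp_pos: [0.4745, 0.1558, 0.2665]
ee_rot: [[0.993, -0.115, -0.0], [-0.115, -0.993, -0.0], [-0.0, 0.0, -1.0]]
wrist_force: [1.0, -0.1, 0.0]
width: 0.068
finger_force: 0.0
```

Emit:
send_path([
  {"trans": [0.01,0.0667,0],"finger_gap": 0},
  {"trans": [0.0083,0.0667,0],"finger_gap": 0},
  {"trans": [0.0083,0.0667,0],"finger_gap": 0},
  {"trans": [0.0083,0.0667,0],"finger_gap": 0},
  {"trans": [0.0083,0.0633,0],"finger_gap": 0},
  {"trans": [0,0,0.0833],"finger_gap": 0},
  {"trans": [0,0,0.0833],"finger_gap": 0},
  {"finger_gap": 0},
])

```text
time_s: 11.48
tcp_pos: [0.4755, -0.0425, 0.1642]
ee_rot: [[0.993, -0.115, -0.006], [-0.115, -0.993, 0.0], [-0.006, 0.0, -1.0]]
wrist_force: [-0.1, 0.4, 0.9]
width: -0.002
finger_force: 0.0
```

```bash
python3 - <<'E'
from h import *
f={n:viewer.grab_frame(n) for n in("scene","wrist","top")}
a=cv2.resize(f["scene"]["pixels"][230:330,110:210],(400,400),interpolation=2)
b=cv2.resize(f["wrist"]["pixels"],(400,300),interpolation=3)
d=cv2.resize(f["top"]["pixels"][150:225,230:330],(400,300),interpolation=2)
cv2.imwrite("pics/v5.png",np.hstack([np.vstack([a,np.zeros((200,400,3),np.uint8)]),np.vstack([b,d])]))
E
```

```text
(no output)
```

View pics/v5.png

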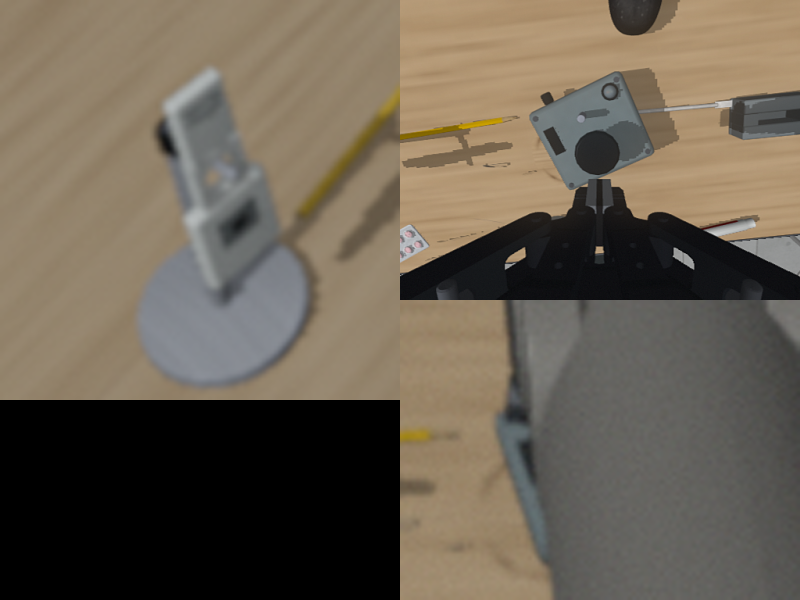

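The badge still hangs after release. The cap, at (597,152), is centred under the shut fingers. I'll descend to just above it, then go gently.

Scaled: 0.04 m / 0.6 = 0.0667, 0.025 m / 0.6 = 0.0417.

Emit:
send_path([
  {"trans": [0.0033,0,0.0667],"finger_gap": 0},
  {"trans": [0,0,0.0417],"finger_gap": 0},
  {"trans": [0,0,0.0167],"finger_gap": 0},
  {"finger_gap": 0},
  {"finger_gap": 0},
])

```text
time_s: 12.25
tcp_pos: [0.4807, -0.0428, 0.0931]
ee_rot: [[0.993, -0.115, 0.002], [-0.115, -0.993, -0.0], [0.002, -0.0, -1.0]]
wrist_force: [-0.0, 0.1, -0.3]
width: 0.002
finger_force: 0.0
```

Emit:
send_path([
  {"trans": [0,0,0.0067],"finger_gap": 0},
  {"trans": [0,0,0.005],"finger_gap": 0},
  {"finger_gap": 0},
  {"finger_gap": 0},
  {"finger_gap": 0},
])

```text
time_s: 12.88
tcp_pos: [0.4799, -0.0428, 0.0848]
ee_rot: [[0.993, -0.115, 0.0], [-0.115, -0.993, 0.0], [0.0, -0.0, -1.0]]
wrist_force: [0.1, 0.5, -0.5]
width: 0.006
finger_force: 0.0
```

Emit:
send_path([
  {"trans": [0,0,0.005],"finger_gap": 0},
  {"finger_gap": 0},
  {"finger_gap": 0},
  {"finger_gap": 0},
])

```text
time_s: 13.38
tcp_pos: [0.4798, -0.0427, 0.0817]
ee_rot: [[0.993, -0.115, 0.0], [-0.115, -0.993, 0.0], [0.0, -0.0, -1.0]]
wrist_force: [1.2, 0.1, 0.2]
width: 0.003
finger_force: 0.0
```

Free at 0.0817, as expected. Next I'll press toward z = 0.071 and watch the force.

Scaled: 0.002 m / 0.6 = 0.0033.

Emit:
send_path([
  {"trans": [0,0,0.0033],"finger_gap": 0},
  {"trans": [0,0,0.0033],"finger_gap": 0},
  {"finger_gap": 0},
  {"finger_gap": 0},
])

```text
time_s: 13.88
tcp_pos: [0.48, -0.0428, 0.0778]
ee_rot: [[0.993, -0.115, 0.0], [-0.115, -0.993, 0.0], [0.0, -0.0, -1.0]]
wrist_force: [-0.1, -0.4, 2.3]
width: 0.002
finger_force: 1.6
```

Emit:
send_path([
  {"trans": [0,0,0.0033],"finger_gap": 0},
  {"trans": [0,0,0.0033],"finger_gap": 0},
  {"finger_gap": 0},
  {"finger_gap": 0},
])

```text
time_s: 14.38
tcp_pos: [0.4799, -0.0427, 0.0738]
ee_rot: [[0.993, -0.115, 0.0], [-0.115, -0.993, 0.0], [0.0, -0.0, -1.0]]
wrist_force: [0.4, -0.5, 3.9]
width: -0.001
finger_force: 2.3
```

Emit:
send_path([
  {"trans": [0,0,0.0033],"finger_gap": 0},
  {"trans": [0,0,0.0013],"finger_gap": 0},
  {"finger_gap": 0},
  {"finger_gap": 0},
  {"finger_gap": 0},
])

```text
time_s: 15.0
tcp_pos: [0.48, -0.0428, 0.0711]
ee_rot: [[0.993, -0.115, 0.0], [-0.115, -0.993, 0.0], [0.0, -0.0, -1.0]]
wrist_force: [-0.4, -0.0, 4.9]
width: -0.0
finger_force: 2.7
```

```bash
python3 - <<'E'
from h import *
F=[]
for i in range(8):
    f={n:viewer.grab_frame(n) for n in("scene","wrist")}; F.append(manip.sense()["wrist_force"][2])
print(np.round(F,1),np.mean(F))
a=cv2.resize(f["scene"]["pixels"][180:247,212:292],(800,0) if 0 else (640,536),interpolation=2)
cv2.imwrite("pics/v6.png",a); cv2.imwrite("pics/w6.png",f["wrist"]["pixels"])
c=tuple(np.array(f["scene"][k]) for k in("camera_matrix","R","t"))
u=lambda X:((proj(c,X)-[212,180]+.5)*8-.5).round(1)
P=(.490,-.0405,.33)
r=[cv2.fitEllipse(np.array([u(w(P,(-.012+.022*np.cos(t),.022*np.sin(t),z))) for t in np.arange(0,6.28,.3)],np.float32)) for z in(.081,.074,.071,.068)]
print([np.round(x[0],1) for x in r]); print("post",u(w(P,(.024,0,.071))))
E
```

```text
[5.5 5.1 4.4 4.7 5.8 5.6 4.8 6. ] 5.239365534132087
[array([336.7, 151.9]), array([337. , 168.3]), array([337. , 175.4]), array([337.1, 182.4])]
post [227.1 158. ]
```

View pics/v6.png

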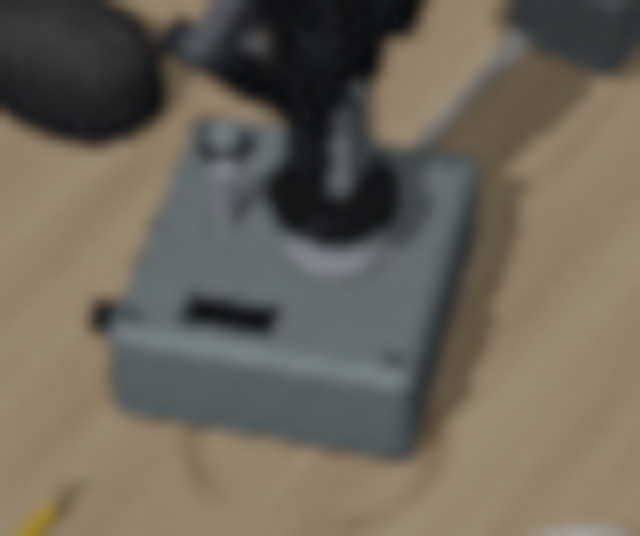

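The picture shows the cap's lower edge at about y=240/8, which is roughly 2.8 px lower than at the start. That is about 9.6 mm, against 2.94 px for 10 mm, and it agrees with the TCP height (9.9 mm). The force, 5.2 N, suggests slightly less, so I'll add 0.5 mm, dwell and hand in.

Scaled: 0.0005 m / 0.6 = 0.0008.

Emit:
send_path([
  {"trans": [0,0,0.0008],"finger_gap": 0},
  {"finger_gap": 0},
  {"finger_gap": 0},
  {"finger_gap": 0},
  {"finger_gap": 0},
  {"finger_gap": 0},
  {"finger_gap": 0},
  {"finger_gap": 0},
])

```text
time_s: 16.8
tcp_pos: [0.4799, -0.0428, 0.0706]
ee_rot: [[0.993, -0.115, 0.0], [-0.115, -0.993, 0.0], [0.0, -0.0, -1.0]]
wrist_force: [0.3, -0.5, 6.1]
width: -0.001
finger_force: 2.7
```

```bash
python3 -c "
from plant import manip, viewer, job_done
print(job_done())"
```

```text
the job is handed in; nothing more can be done
None
```

I handed the job in at about 17 s of robot time, with the badge hanging free on the peg (seen in the picture after release, not checked again) and the shut fingers holding the plunger about half way down, at roughly 10 mm by fingertip height (0.0706 m); no verdict came back.

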